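Clamp a robot palm with a capstan collar and tommy bar

TASK

Clamp the robot palm down on its holding jig: take the steel bar from the red rack and use it, moved from hole to hole, to turn the brass collar clockwise (seen from above) until it bears firmly on the palm, so that it takes a sideways push of about 8 N at the middle of the bar, and no harder, since the plastic palm cracks. Then put the bar back on its rack. Turn the collar only with the bar, and leave the other things on the bench where they are.

Things in the scene. Friction and masses are not known exactly. Their poses are not given: they have to be found in the camera images.
- collar_mid (a point): Brass capstan collar, 80 mm in diameter, 23 mm tall, on an upright stud. This point: on its axis at the level of the hole centres, 12 mm above its underside. Eight level radial holes 45 degrees apart, 12 mm wide, 13 mm high, run from the rim to 16 mm from the axis (24 mm deep), a white dot above each. z up; x axis along one hole. With the bar 21 mm deep, its middle is 104 mm from the axis.
- collar: The same collar; origin on its axis at its underside, axes as for its middle. Right-hand thread: clockwise from above lowers it 1.27 mm per rad (8 mm a turn). It starts 2 to 3 mm above the palm and runs free for 1.7 to 2.3 rad at 1 to 4 N on a stiffly held bar (drag 0.12 N m); where it meets the palm must be felt. The push then climbs to 8 N within about 0.2 to 0.6 rad more. It stays where it is left.
- jig_axis (a point): Holding jig fixed to the bench: blue base plate, 190 x 136 x 20 mm. This point is on the stud's axis, on the base's top face, 20 mm above the bench. x points away from the robot, along the palm's fingers (yaw within 0.25 rad); the bar works on the -x side. The 24 mm stud's top is 90 mm above the bench.
- jig: The same jig; origin on the stud's axis at bench height. Two 12 mm thick steel guide posts, tops 63 mm above the bench, stand at x -26, y +54 and -54 mm: a bar in a hole can swing only about 53 degrees to either side of the -x direction, less than the whole turn needed. Two low posts (36 mm high) stand at x +36 mm.
- palm: Loose white plastic robot palm with four metal fingers, lying on the jig: plate 90 x 90 x 12 mm with the stud through its hole, fingers along +x to about 160 mm from the hole. Origin at the hole's centre on its underside, 20 mm above the bench. The guide posts keep it from turning.
- bar_mid (a point): Centre of the loose plain steel bar, 10 mm thick, 170 mm long, round ends, 0.1 kg. x axis along the bar. At first it lies level on the rack, its centre 45 mm above the bench.
- bar_end_a (a point): End of the bar, 85 mm from its centre along its +x.
- bar_end_b (a point): Other end of the bar, 85 mm from its centre along its -x.
- bar: The same bar; origin at its centre.
- rack_seat (a point): Centre of the bar's place on the red rack (fixed), 45 mm above the bench; x axis: the direction in which the bar lies. The bar rests in two open V blocks, 14 mm long, at x +55 and -55 mm, lips 55 mm above the bench and about 34 mm apart; between them it is free for the fingers, over a 10 mm thick foot, 150 x 50 mm.
- driver: Bystander: screwdriver with red handle; leave it where it is.
- mallet: Bystander: hammer; leave it where it is.
- brush: Bystander: brush; leave it where it is.
- spanner: Bystander: open-ended spanner; leave it where it is.
- flux: Bystander: small jar, 44 mm across and 70 mm tall; leave it where it is.
- gearbox: Bystander: black gearbox block 60 x 34 x 30 mm; leave it where it is.
Things that resemble listed ones, but are neither listed nor needed, are in the scene too. Of the things that look like the part that bears rack_seat, the largest one is meant.

How it is judged:
By the outcome, as a careful person would: the job done as asked, in the order asked, and still so for the second after the job is handed in, with the robot touching nothing.
It also fails if it takes over 72 s, if anything falls off the work surface, if the arm or the gripper's body presses on something with over 40 N, if the wrist force passes 120 N, or if a joint passes its speed limit or range.

ROBOT

A 7-joint arm with a two-finger parallel gripper is mounted at the origin on the work surface. World frame = base frame: x ahead of the robot, y to its left, z up, the work surface at z = 0. Lengths are in m, angles in degrees, forces in N, time in s.
With the tool pointing down it reaches from about 0.425 to 0.875 m from the base axis. Payload 4.7 kg.
Tool frame: the origin (TCP) lies at the very end of the fingers, on their centre line; the grasp point (between the pads) lies 19 mm behind it; z points along the fingers, y is the line along which they close (so a half turn about z gives the same grasp; the last joint's range is limited). The gripper opens to 85 mm and grips with 20 to 120 N. Pads are 22 mm wide; open, the fingers measure 114 mm over their backs; the gripper's body (76 mm by 85 mm) begins 54 mm behind the grasp point. The pads swing forward as they close: fully open they stand 13 mm farther back than shut.
Start: joints at [0.808, 18.392, -4.016, 83.108, 1.295, 78.541, -3.26], TCP at [0.65, -0, 0.231] pointing down, gripper open.
Joint ranges: [-163.93, 163.93], [-17.29, 119.83], [-79.2, 71.16], [3.27, 140.29], [-89.18, 269.18], [5.43, 117.66], [-154.24, 154.24]. Speed limits (degrees/s): [147.25, 147.25, 180, 180, 180, 180, 180].

INTERFACE

Orientations are given as [roll, pitch, yaw] about the fixed x, y, z axes, in that order (R = Rz(yaw) Ry(pitch) Rx(roll)).
In Python, from workcell import state, camera, calibration, hand_in, boxes_of, outline_of gives the robot as it stands. The module is installed in compiled form; this text tells all that it offers.
- The arm moves only by the tool servo_tool, never from a script. Its argument "plan" is a list that holds one entry, the list of rows, each a list of 5 numbers: the shift along the tool's x, y, z in mm, then the turn about the tool's z in degrees, then the opening, from 0 (shut) to 1 (fully open). A call has 1 to 12 rows; each row is the pose to reach, as a shift and turn from the pose commanded when the call began, along the tool's axes at that moment; what a row does not reach only later rows make up. A row lasts 1/8 s, in which the tool goes at most 62.5 mm and 10.7 degrees, less where a joint would pass 70% of its speed; a pose out of reach is approached as far as the arm can. A call with a gripper value outside its range is refused whole. The fingers move at their own pace and stop on an object; "grip_force" is the grip in N (left out, the last holds). Time passes only in rows, so rows that repeat a pose let the fingers close. It gives the time, the measured TCP pose, the force, the opening and the grip force at its end, in the units of the state.
- state(): the state, without advancing time (a new reading comes with each control period).
- camera(name): name is "scene" or "side" or "wrist"; returns the picture (480x640x3 uint8, blue, green, red); there is no depth.
- calibration(name): a dict with "camera_matrix" (3x3 intrinsics, pixels), "camera_from_world" (4x4, takes a point from world to camera coordinates); the wrist camera has in their place "tool_from_camera" (4x4, takes a point from camera to tool coordinates, whose origin is the TCP and whose axes are the flange's). Camera axes: x right, y down, z forward; pixel columns grow to the right and rows downward; lengths in m; the calibration is good to about 2 mm. A picture is of the moment at which its call begins: read the wrist's pose just before it. calibration takes no time and is no camera call.
- hand_in(): hands the job in; it is judged then, once.
Trained networks look in the newest picture that a camera, given by its name, has taken for a name from the list of things; names that differ only in an ending like _2 or _b are one class to them, and where a whole thing is asked for, a point or a joint stands for the part that bears it (a point fixed in the world has none). Each returns a list of dicts, best first, with "p" (0 to 1); they miss things now and then, are a little off and sometimes report something else, mostly with a low value. They report only what shows in the picture. A call takes as long as a camera call. They do not tell look-alikes from the thing itself.
- boxes_of(camera, label): "pixel" ([column, row] in pixels, amid what is visible of it).
- outline_of(camera, label): "pixels" (480x640 bool, what is visible of it) and "pixel" ([column, row] in pixels, amid what is visible of it).
The state is a dict: "time_s": time; "joint_positions": joint angles; "qd": joint speeds; "tau": joint torques, N m; "tool_pos": TCP position; "eef_rot": TCP orientation; "contact_force": force on the tool from outside, world axes, zero at the start; "moment": the same for the moment, N m; "grip_width": finger opening in m; "finger_force": force on a finger pad.
Only numpy, scipy, OpenCV 4.12 (cv2) and the standard library are available. Lean on these libraries where they do the work, as an engineer would, in place of code of your own. Each camera call takes 0.05 s, during which the arm holds its last target. There are 200 camera calls.

## Working session

There is one attempt and no reset: what is moved stays moved. The work goes in short steps, Python scripts to look and compute and a tool call to move; the robot and the scene stay as the last step left them, time stands still between calls to the robot, and variables do not carry over. Pictures are saved under pics/ and viewed, at most 10 in all, crops included, and the job is handed in when it is done.

Besides the shell and the picture viewer there is one more tool, called after ">>>" as name(argument=value, ...), one argument or row to a line, values as JSON. servo_tool: Moves the arm, as the interface text tells. Its arguments: {"type":"object","properties":{"plan":{"type":"array"},"grip_force":{"type":"number"}},"required":["plan"]}

```bash
mkdir -p pics
cat > h.py <<'E'
import numpy as np, cv2
from workcell import *
from scipy.spatial.transform import Rotation as R
def T():
    s=state(); M=np.eye(4); M[:3,3]=s['tool_pos']; M[:3,:3]=R.from_euler('xyz',s['eef_rot'],degrees=True).as_matrix(); return M
def cam(name,M=None):
    c=calibration(name); K=np.array(c['camera_matrix'])
    if name=='wrist': W=np.linalg.inv((T() if M is None else M)@np.array(c['tool_from_camera']))
    else: W=np.array(c['camera_from_world'])
    return K,W
def ray(KW,p,z):
    K,W=KW; d=W[:3,:3].T@np.linalg.solve(K,[p[0],p[1],1]); o=-W[:3,:3].T@W[:3,3]
    return o+d*(z-o[2])/d[2]
def proj(KW,X):
    K,W=KW; q=K@(W[:3,:3]@np.array(X)+W[:3,3]); return q[:2]/q[2]
E
python3 - <<'E'
from h import *
print(state())
for n in ['scene','side','wrist']:
    i=camera(n); cv2.imwrite(f'pics/{n}0.png',i)
    kw=cam(n); print(n, np.round(np.linalg.inv(kw[1]),3).tolist(),kw[0][0,0])
    for l,z in [('collar_mid',.045),('bar_mid',.045),('rack_seat',.045),('jig',.02)]:
        for b in boxes_of(n,l)[:4]: print(n,l,np.round(b['pixel']),round(b['p'],2),np.round(ray(kw,b['pixel'],z),3))
E
```

```text
{'time_s': 0.0, 'joint_positions': array([ 0.80745465, 18.43915234, -4.01631652, 83.17610967,  1.29579108,
       78.54089655, -3.25846392]), 'qd': array([ 0.04263077, -0.01604552, -0.03201197, -0.00274239, -0.01054678,
        0.08558225,  0.06361328]), 'tau': array([-1.25131752e-03, -4.93579853e+01, -3.82724963e-01, -3.14334905e+01,
        1.30020955e-02,  1.12603378e-02,  4.26072404e-06]), 'tool_pos': array([ 6.49451754e-01, -4.22116224e-05,  2.30211984e-01]), 'eef_rot': array([-1.79889135e+02,  6.35389140e-03,  9.00047669e+01]), 'contact_force': array([-0.03650533, -0.54471353,  0.51341544]), 'moment': array([-0.01994894,  0.03131758, -0.01160421]), 'finger_force': 0.0, 'grip_width': 0.08534508855201518}
scene [[-0.284, 0.664, -0.692, 1.38], [0.959, 0.193, -0.208, 0.242], [-0.005, -0.722, -0.691, 0.935], [0.0, 0.0, 0.0, 1.0]] 579.8026064542747
scene collar_mid [313. 277.] 0.76 [ 0.6   -0.001  0.045]
scene bar_mid [210. 228.] 0.52 [ 0.519 -0.269  0.045]
scene rack_seat [214. 234.] 0.6 [ 0.536 -0.251  0.045]
scene rack_seat [216. 352.] 0.58 [ 0.829 -0.12   0.045]
scene rack_seat [
[... 352 characters left out ...]
8. 277.] 0.94 [ 0.789 -0.181  0.045]
side rack_seat [318. 329.] 0.66 [ 0.499 -0.303  0.045]
side rack_seat [179. 340.] 0.61 [ 0.241 -0.307  0.045]
side rack_seat [429. 310.] 0.17 [ 0.721 -0.272  0.045]
side jig [348. 245.] 0.79 [ 0.595 -0.018  0.02 ]
side jig [276. 415.] 0.41 [ 0.417 -0.458  0.02 ]
wrist [[1.0, 0.001, 0.0, 0.651], [0.001, -0.961, -0.277, 0.071], [0.0, 0.277, -0.961, 0.374], [0.0, 0.0, 0.0, 1.0]] 374.6953511355254
wrist collar_mid [264. 205.] 0.68 [0.598 0.009 0.045]
wrist bar_mid [118. 465.] 0.61 [ 0.423 -0.282  0.045]
wrist rack_seat [236. 417.] 0.95 [ 0.558 -0.219  0.045]
wrist rack_seat [495. 334.] 0.63 [ 0.82  -0.12   0.045]
wrist jig [270. 203.] 0.96 [0.6   0.005 0.02 ]
```

View pics/scene0.png

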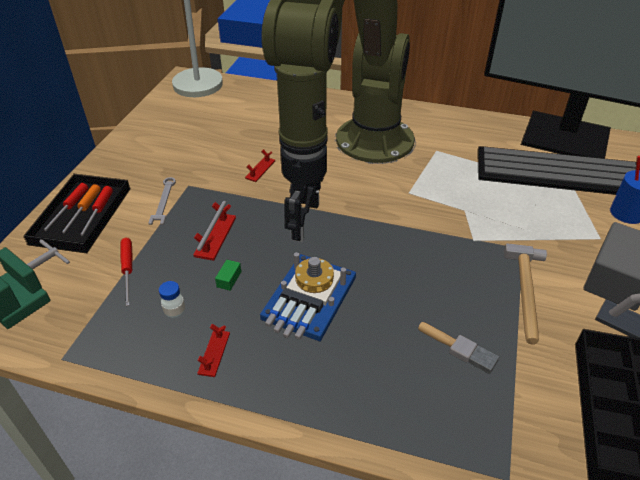

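View pics/side0.png

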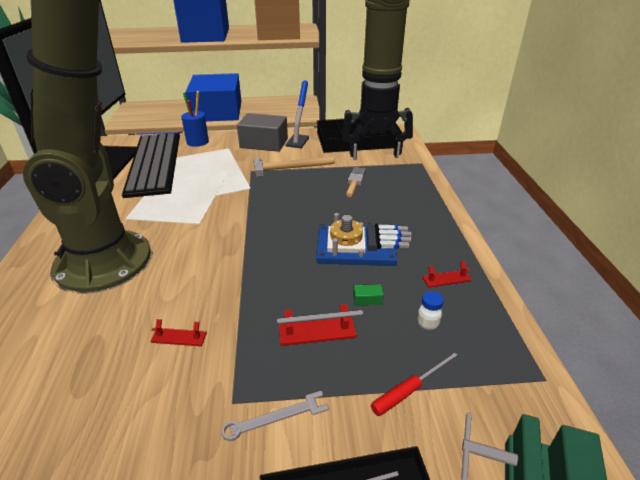

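The scene picture shows three red racks: (214,234) with the bar on it, (213,350) and (260,165). The one at (214,234) is clearly the largest and holds the bar, so it fits. The enlarged crop will confirm this and show the collar.

Run:
```python
from h import *
w=cv2.imread('pics/wrist0.png'); s=cv2.imread('pics/scene0.png')
a=cv2.resize(w[130:280,190:340],(400,400),interpolation=2)
b=cv2.resize(s[185:385,150:350],(400,400),interpolation=2)
c=cv2.resize(w[360:480,0:480],(800,200),interpolation=2)
cv2.imwrite('pics/m1.png',np.vstack([np.hstack([a,b]),c]))
```

```text
(no output)
```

View pics/m1.png

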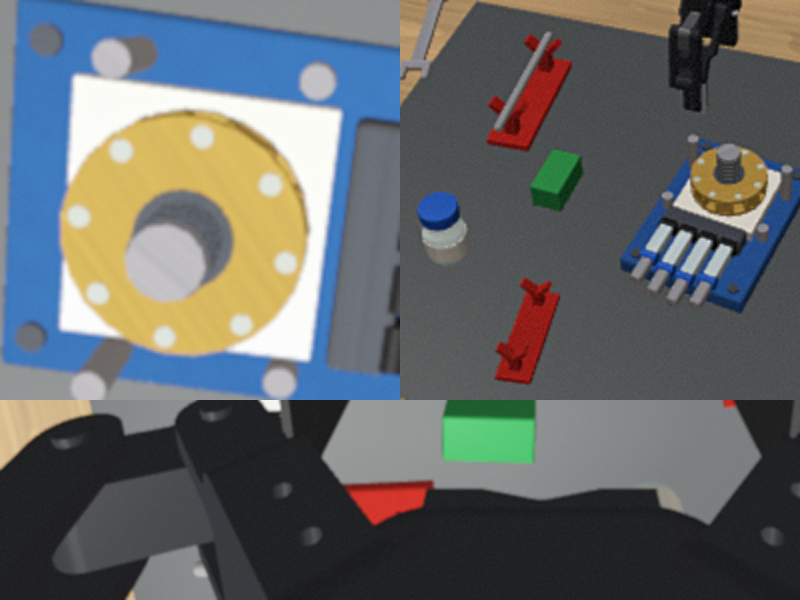

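>>> servo_tool(
  plan=[
    [[-20, -15, 0, 10, 1], [-40, -25, 0, 20, 1], [-60, -40, 0, 30, 1], [-80, -55, 0, 40, 1], [-100, -70, 0, 50, 1], [-120, -85, 0, 60, 1], [-140, -100, 0, 70, 1], [-160, -115, 0, 80, 1], [-180, -130, 0, 90, 1], [-195, -140, 0, 90, 1], [-200, -150, 0, 90, 1], [-200, -150, 0, 90, 1]],
  ],
)

```text
time_s: 2.25
tool_pos: [0.4997, -0.2, 0.2314]
eef_rot: [-180.0, -0.0, 0.1]
contact_force: [-1.1, 0.0, 1.0]
grip_width: 0.085
finger_force: 0.0
```

Run:
```python
from h import *
s=state();print(s['time_s'],s['joint_positions'],s['tool_pos'],s['eef_rot'])
M=T(); i=camera('wrist'); cv2.imwrite('pics/w1.png',i); kw=cam('wrist',M)
for l,z in [('collar_mid',.045),('bar',.045),('bar_end_a',.045),('bar_end_b',.045),('rack_seat',.045)]:
    for b in boxes_of('wrist',l)[:4]: print(l,np.round(b['pixel']),round(b['p'],2),np.round(ray(kw,b['pixel'],z),3))
```

```text
2.25 [  7.64311366   4.61220836  12.04107718  99.54334839  -1.01022612
  75.93571402 -70.04843189] [ 0.49969108 -0.20000328  0.23144921] [-1.79986337e+02 -1.75127556e-02  5.99162031e-02]
collar_mid [ 90. 101.] 0.62 [ 0.595 -0.005  0.045]
bar [405. 199.] 0.6 [ 0.514 -0.271  0.045]
bar_end_a [404. 199.] 0.6 [ 0.514 -0.27   0.045]
bar_end_b [404. 199.] 0.6 [ 0.514 -0.27   0.045]
rack_seat [381. 399.] 0.94 [ 0.304 -0.259  0.045]
rack_seat [405. 200.] 0.35 [ 0.513 -0.271  0.045]
```

View pics/w1.png

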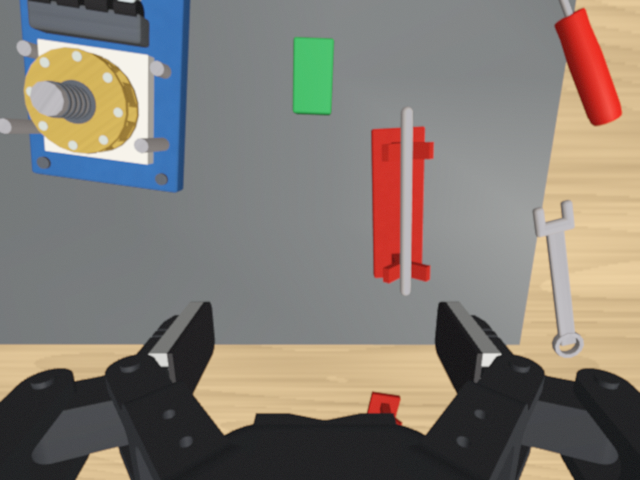

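The crop confirms the large rack with the bar. In w1 the bar runs from (408,107) to (406,293) and the collar sits at (80,100).

```bash
cat >> h.py <<'E'
def barfit(m,kw,z=.045):
    v,u=np.nonzero(m); p=np.c_[u,v].astype(float); X=np.array([ray(kw,q,z)[:2] for q in p])
    c=X.mean(0); d=np.linalg.svd(X-c,full_matrices=0)[2][0]; d*=np.sign(d[0]); t=(X-c)@d
    return c,d,np.degrees(np.arctan2(d[1],d[0])),t.min(),t.max()
def circ(P):
    A=np.c_[2*P,np.ones(len(P))]; s=np.linalg.lstsq(A,(P**2).sum(1),rcond=None)[0]
    return s[:2],np.sqrt(s[2]+s[:2]@s[:2])
def dots(img,kw,pix,z=.0575):
    P=np.array([ray(kw,p,z)[:2] for p in pix]); c,r=circ(P); a=np.degrees(np.arctan2(*(P-c).T[::-1]))
    ph=np.degrees(np.angle(np.exp(1j*np.radians(a*8)).mean()))/8
    return c,r,ph,np.round(a,1)
E
python3 - <<'E'
from h import *
Tw=np.eye(4);Tw[:3,3]=[0.64945,0,.2302];Tw[:3,:3]=R.from_euler('xyz',[-179.9,0,90],degrees=True).as_matrix()
kw0=cam('wrist',Tw)
d=np.array([(122,150),(202,137),(270,184),(286,262),(241,325),(165,337),(97,293),(79,216)])/2.6667+[189.8,129.8]
print(dots(None,kw0,d))
kw=cam('wrist')
camera('wrist')
for l in ['bar','rack_seat']:
  for o in outline_of('wrist',l)[:3]: print(l,o['pixel'],o['p'],o['pixels'].sum(),barfit(o['pixels'],kw,.045 if l=='bar' else .01))
# jig edge from wrist1: right edge of the blue base
e=[ray(kw,p,.02)[:2] for p in [(188,0),(183,190),(33,173)]]; print(e)
print(np.degrees(np.arctan2(*(e[0]-e[1])[::-1])),np.degrees(np.arctan2(*(e[2]-e[1])[::-1])))
for n in ['scene','side']:
  camera(n)
  for o in outline_of(n,'bar')[:2]: print(n,o['p'],barfit(o['pixels'],cam(n)))
print([np.round(proj(kw0,[.597+.036*np.cos(t),.0+.036*np.sin(t),.0575])) for t in (0,1.57)])
E
```

```text
(array([ 0.59173413, -0.00125271]), np.float64(0.03402742920590487), np.float64(-12.998810119744975), array([ 121.5,   77. ,   32.5,  -12.4,  -58.2, -102.8, -148.3,  166.7]))
bar [404.7, 199.5] 0.9 2035 (array([ 0.51267725, -0.27183359]), array([0.99866949, 0.05156791]), np.float64(2.9559346641462305), np.float64(-0.09003193536975375), np.float64(0.07806197428220427))
rack_seat [385.0, 402.0] 0.93 611 (array([ 0.26938734, -0.26973723]), array([0.50035   , 0.86582324]), np.float64(59.97684176691504), np.float64(-0.031350745428752845), np.float64(0.02063783845697652))
rack_seat [395.4, 202.4] 0.9 6607 (array([ 0.50359271, -0.27098159]), array([0.99818205, 0.06027094]), np.float64(3.455364866783014), np.float64(-0.08378564528228401), np.float64(0.0727082464714404))
[array([ 0.67703185, -0.08523252]), array([ 0.51895169, -0.06493314]), array([0.53452706, 0.07380487])]
-7.317417791429783 83.59453157448823
scene 0.74 (array([0.69242391, 0.31592192]), array([0.3465051 , 0.93804809]), np.float64(69.72630045093446), np.float64(-0.09311523452895655), np.float64(0.06460840547596033))
scene 0.56 (array([ 0.50748447, -0.270773  ]), array([0.99845808, 0.05551096]), np.float64(3.182179697074173), np.float64(-0.08470381003394102), np.float64(0.08306931010063337))
[array([306., 218.]), array([263., 176.])]
```

>>> servo_tool(
  plan=[
    [[3, 40, 40, -2, 1], [7, 72, 80, -3, 1], [7, 72, 120, -3, 1], [7, 72, 150, -3, 1], [7, 72, 180, -3, 1], [7, 72, 195, -3, 1], [7, 72, 205, -3, 1], [7, 72, 205, -3, 1], [7, 72, 205, -3, 0], [7, 72, 205, -3, 0], [7, 72, 205, -3, 0], [7, 72, 205, -3, 0]],
  ],
  grip_force=60,
)

```text
time_s: 4.4
tool_pos: [0.5072, -0.2721, 0.0266]
eef_rot: [180.0, -0.0, 3.0]
contact_force: [0.5, -0.6, 0.4]
grip_width: 0.0121
finger_force: 0.0
```

Run:
```python
from h import *
s=state();print({k:np.round(s[k],3) for k in s})
kw=cam('wrist'); i=camera('wrist'); cv2.imwrite('pics/w2.png',i)
for o in outline_of('wrist','bar')[:2]: print(o['p'],o['pixel'],barfit(o['pixels'],kw))
```

```text
{'time_s': np.float64(4.4), 'joint_positions': array([ 13.464,  20.312,  14.157, 106.542,  -6.042,  53.834, -56.655]), 'qd': array([ 0.022,  0.254, -0.022,  0.065,  0.068, -0.063,  0.073]), 'tau': array([ 1.0000e-03, -4.4324e+01,  2.9650e+00, -2.5832e+01,  1.0000e-02,
       -3.0000e-03, -0.0000e+00]), 'tool_pos': array([ 0.507, -0.272,  0.027]), 'eef_rot': array([ 1.79988e+02, -3.00000e-02,  3.00000e+00]), 'contact_force': array([ 0.453, -0.628,  0.369]), 'moment': array([ 0.027, -0.009, -0.027]), 'finger_force': np.float64(0.0), 'grip_width': np.float64(0.012)}
0.92 [322.8, 244.3] (array([ 0.53741077, -0.27059628]), array([0.99856353, 0.05358063]), np.float64(3.071414903700862), np.float64(-0.06916890702168313), np.float64(0.05437995591090197))
```

View pics/w2.png

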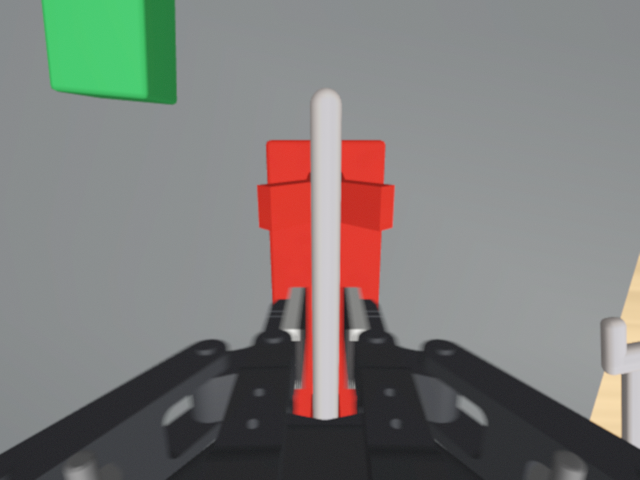

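>>> servo_tool(
  plan=[
    [[0, 0, 0, 0, 0], [0, 0, 0, 0, 0], [0, 0, -10, 0, 0], [0, 0, -30, 0, 0], [0, 0, -55, 0, 0], [-5, -30, -75, -5, 0], [-12, -75, -85, -12, 0], [-20, -120, -85, -20, 0], [-28, -165, -85, -26, 0], [-32, -187, -85, -29, 0], [-32, -193, -85, -29, 0], [-32, -193, -85, -29, 0]],
  ],
  grip_force=60,
)

```text
time_s: 6.0
tool_pos: [0.4654, -0.082, 0.1115]
eef_rot: [180.0, -0.0, 31.9]
contact_force: [-0.3, 0.1, -1.1]
grip_width: 0.0079
finger_force: 58.6
```

Run:
```python
from h import *
s=state();print({k:np.round(s[k],3) for k in s})
kw=cam('wrist'); i=camera('wrist'); cv2.imwrite('pics/w3.png',i)
for o in outline_of('wrist','bar')[:1]: print(o['p'],o['pixel'],barfit(o['pixels'],kw,s['tool_pos'][2]+.019))
for o in outline_of('wrist','collar')[:1]:
    m=o['pixels']; hsv=cv2.cvtColor(i,cv2.COLOR_BGR2HSV)
    e=cv2.fillConvexPoly(np.zeros(m.shape,np.uint8),cv2.convexHull(np.argwhere(m)[:,::-1].astype(np.int32)),1)
    w=((hsv[...,1]<70)&(hsv[...,2]>150)&(e>0)).astype(np.uint8)
    n,_,st,ce=cv2.connectedComponentsWithStats(w)
    for k in range(1,n):
        if st[k,4]>25: print(st[k],np.round(ce[k],1))
```

```text
{'time_s': np.float64(6.0), 'joint_positions': array([  2.237,   2.43 ,   4.608, 116.161,  -0.184,  61.381, -51.169]), 'qd': array([ 0.718,  0.545,  0.924, -0.368,  0.139, -0.004,  0.38 ]), 'tau': array([ -0.708, -31.142,  -0.53 , -28.399,  -0.1  ,   0.038,  -0.045]), 'tool_pos': array([ 0.465, -0.082,  0.112]), 'eef_rot': array([ 1.79951e+02, -7.00000e-03,  3.19020e+01]), 'contact_force': array([-0.306,  0.068, -1.145]), 'moment': array([ 0.041,  0.001, -0.082]), 'finger_force': np.float64(58.594), 'grip_width': np.float64(0.008)}
0.85 [323.6, 237.4] (array([ 0.49248406, -0.06538823]), array([0.84717308, 0.53131702]), np.float64(32.09448351603194), np.float64(-0.07010773750020459), np.float64(0.05310064539499024))
[252   1 140  53 254] [316.6  36.8]
[264   0  16  15 205] [271.6   6.4]
[368   0  16  15 202] [375.9   6.4]
[316  21  16  18 219] [323.7  29.7]
```

View pics/w3.png

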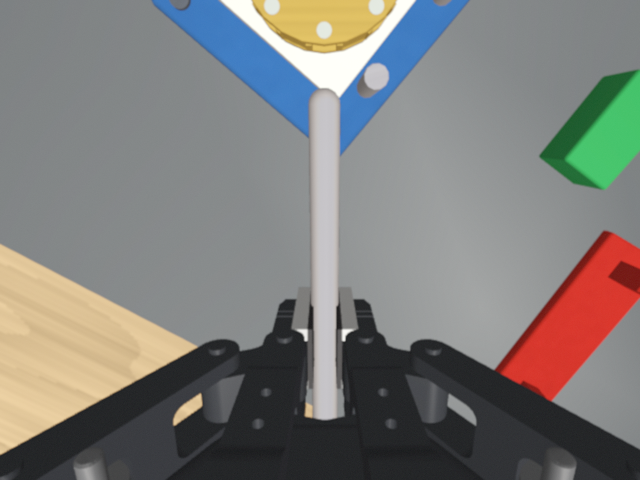

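w3 shows the bar tip at (324,92) lined up with the collar dot at (324,30). Next is the numeric check.

Run:
```python
from h import *
kw=cam('wrist'); M=T()
P=np.array([ray(kw,p,.0575) for p in [(271.6,6.6),(323.7,29.7),(375.9,6.6)]])
print('dots in tool',np.round((np.linalg.inv(M)@np.c_[P,np.ones(3)].T).T[:,:3]*1000,1))
a=P[0]-P[2];print(np.degrees(np.arctan2(a[1],a[0]))-90, np.linalg.norm(a)/2/np.sin(np.pi/4))
for d in [(271.6,6.6),(323.7,29.7)]: pass
rad=np.linalg.norm(a[:2])/2/np.sin(np.pi/4); m=P[[0,2]].mean(0)
yaw=np.arctan2(a[1],a[0])-np.pi/2
print('centre',P[1][:2]+rad*np.array([np.cos(yaw),np.sin(yaw)]))
b=np.array([ray(kw,p,M[2,3]+.019) for p in [(324,95),(324,400)]]);print('bar in tool',np.round((np.linalg.inv(M)@np.c_[b,np.ones(2)].T).T[:,:3]*1000,1))
print(kw[0])
```

```text
dots in tool [[ 1.273e+02 -2.420e+01  5.380e+01]
 [ 1.178e+02 -1.000e-01  5.380e+01]
 [ 1.274e+02  2.400e+01  5.380e+01]]
31.884436113477236 0.034121263593860605
centre [ 0.59416722 -0.00228292]
bar in tool [[ 82.6   0.1 -19. ]
 [-29.3   0.2 -19. ]]
[[374.69535114   0.         324.34366302]
 [  0.         374.69535114 240.24436601]
 [  0.           0.           1.        ]]
```

>>> servo_tool(
  plan=[
    [[0, 0, 40, 0, 0], [0, 0, 70, 0, 0], [0, 0, 83, 0, 0], [5, 0, 83.5, 0, 0], [12, 0, 83.5, 0, 0], [18, 0, 83.5, 0, 0], [23, 0, 83.5, 0, 0], [28, 0, 83.5, 0, 0], [32, 0, 83.5, 0, 0]],
  ],
)

```text
time_s: 7.28
tool_pos: [0.4925, -0.0638, 0.0279]
eef_rot: [180.0, -0.0, 32.0]
contact_force: [-0.6, -0.1, -0.3]
grip_width: 0.0083
finger_force: 58.6
```

Run:
```python
from h import *
s=state();print(np.round(s['moment'],3),s['grip_width'],s['finger_force'],s['time_s'])
w=camera('wrist'); sd=camera('side'); sc=camera('scene')
a=cv2.resize(w[0:300,170:470],(400,400)); b=cv2.resize(sd[190:270,300:380],(400,400),interpolation=2)
cv2.imwrite('pics/m4.png',np.hstack([a,b]))
```

```text
[ 0.029  0.017 -0.004] 0.00827830496177659 58.56904149055481 7.275
```

View pics/m4.png

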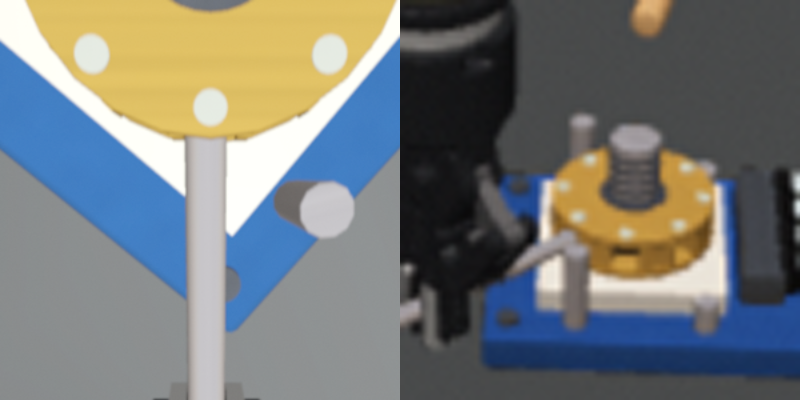

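The bar tip is entering the hole at crop (208,137) with no force. Push it to full depth.

>>> servo_tool(
  plan=[
    [[4, 0.5, 0, 0, 0], [8, 0.5, 0, 0, 0], [12, 0.5, 0, 0, 0], [15, 0.5, 0, 0, 0], [15, 0.5, 0, 0, 0]],
  ],
)

```text
time_s: 8.05
tool_pos: [0.5053, -0.0563, 0.0278]
eef_rot: [180.0, -0.0, 32.0]
contact_force: [0.4, -0.9, -0.0]
grip_width: 0.0074
finger_force: 58.6
```

Run:
```python
import numpy as np
for r in (104,):
  for t in range(8,97,8):
    a=np.radians(t); print([round(r*(1-np.cos(a)),1),round(-r*np.sin(a),1),round(1.27*a,1),t,0],end=', ')
```

```text
[np.float64(1.0), np.float64(-14.5), np.float64(0.2), 8, 0], [np.float64(4.0), np.float64(-28.7), np.float64(0.4), 16, 0], [np.float64(9.0), np.float64(-42.3), np.float64(0.5), 24, 0], [np.float64(15.8), np.float64(-55.1), np.float64(0.7), 32, 0], [np.float64(24.3), np.float64(-66.8), np.float64(0.9), 40, 0], [np.float64(34.4), np.float64(-77.3), np.float64(1.1), 48, 0], [np.float64(45.8), np.float64(-86.2), np.float64(1.2), 56, 0], [np.float64(58.4), np.float64(-93.5), np.float64(1.4), 64, 0], [np.float64(71.9), np.float64(-98.9), np.float64(1.6), 72, 0], [np.float64(85.9), np.float64(-102.4), np.float64(1.8), 80, 0], [np.float64(100.4), np.float64(-103.9), np.float64(2.0), 88, 0], [np.float64(114.9), np.float64(-103.4), np.float64(2.1), 96, 0],
```

>>> servo_tool(
  plan=[
    [[1, -14.5, 0.2, 8, 0], [4, -28.7, 0.4, 16, 0], [9, -42.3, 0.5, 24, 0], [15.8, -55.1, 0.7, 32, 0], [24.3, -66.8, 0.9, 40, 0], [24.3, -66.8, 0.9, 40, 0]],
  ],
)

```text
time_s: 8.8
tool_pos: [0.4906, 0.0133, 0.0271]
eef_rot: [180.0, -0.0, -7.9]
contact_force: [-0.4, -1.2, -1.5]
grip_width: 0.0082
finger_force: 58.5
```

```bash
cat >> h.py <<'E'
def tq(c=(.593,-.002)):
    s=state(); r=np.array(s['tool_pos'])[:2]-c; f=s['contact_force']; d=T()[:3,:3]
    print('t',s['time_s'],'r',np.round(np.linalg.norm(r)*1e3,1),'ang',np.round(np.degrees(np.arctan2(*r[::-1])),1),'yaw',np.round(s['eef_rot'],2),'Ftool',np.round(d.T@f,2),'M',np.round(s['moment'],3),'tau',np.round(r[0]*f[1]-r[1]*f[0],3),'+Mz',np.round(r[0]*f[1]-r[1]*f[0]+s['moment'][2],3))
E
python3 -c "
from h import *
tq()
print(state()['joint_positions'])
M=T();kw=cam('wrist',M);i=camera('wrist');cv2.imwrite('pics/w5.png',i)"
```

```text
t 8.8 r 103.5 ang 171.5 yaw [ 1.7999e+02 -4.0000e-02 -7.8500e+00] Ftool [-0.24  1.28  1.46] M [-0.185 -0.077 -0.038] tau 0.133 +Mz 0.095
[  -9.25787491   11.01311666    4.95746766  117.88115128   -1.19255673
   51.10996672 -101.49743773]
```

>>> servo_tool(
  plan=[
    [[1, -14.5, 0.2, 8, 0], [4, -28.7, 0.4, 16, 0], [9, -42.3, 0.5, 24, 0], [15.8, -55.1, 0.7, 32, 0], [19.9, -61.1, 0.8, 36, 0], [19.9, -61.1, 0.8, 36, 0]],
  ],
)

```text
time_s: 9.6
tool_pos: [0.518, 0.07, 0.0257]
eef_rot: [179.9, 0.0, -43.9]
contact_force: [-0.7, -1.6, -0.9]
grip_width: 0.0081
finger_force: 58.7
```

Run:
```python
from h import *
tq()
print(state()['joint_positions'])
kw=cam('wrist');i=camera('wrist');cv2.imwrite('pics/w6.png',i)
```

```text
t 9.6 r 104.0 ang 136.2 yaw [ 1.7991e+02  4.0000e-02 -4.3880e+01] Ftool [0.58 1.65 0.86] M [-0.317  0.163 -0.094] tau 0.172 +Mz 0.078
[ -16.95827526   14.64601981    7.03128697  113.60621647   -2.22467936
   51.9702523  -142.65463143]
```

View pics/w6.png

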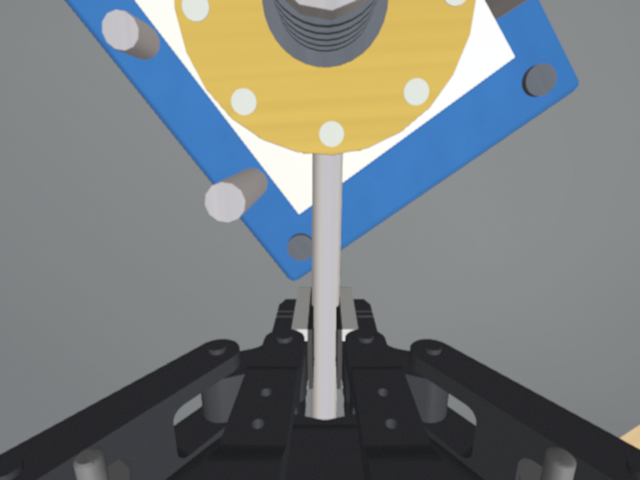

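Run:
```python
from h import *
kw=cam('wrist');i=cv2.imread('pics/w6.png')
P=[]
for x,y in [(195,7),(243,101),(331,133),(417,91)]:
    y0=max(y-18,0); s=i[y0:y+18,x-18:x+18]; h=cv2.cvtColor(s,cv2.COLOR_BGR2HSV)
    w=((h[...,1]<70)&(h[...,2]>150)).astype(np.uint8); n,_,st,ce=cv2.connectedComponentsWithStats(w); k=1+st[1:,4].argmax(); P.append(ce[k]+[x-18,y0])
print(np.round(P,1)); c,r,ph,a=dots(i,kw,P,.0558); print(c,r,ph,a)
Q=np.array([ray(kw,p,.0558)[:2] for p in P]); d=Q-[.593,-.002]; print(np.degrees(np.arctan2(d[:,1],d[:,0]))%45,np.linalg.norm(d,axis=1))
```

```text
[[195.3   9.2]
 [243.4 101.2]
 [331.  133.5]
 [415.8  91.4]]
[ 0.59430877 -0.00207084] 0.03445993693279198 4.605161558711614 [  50.7   94.3  139.2 -175.8]
[3.95657396 2.17683565 2.87028133 4.44464808] [0.03526132 0.03428871 0.03345741 0.0331497 ]
```

>>> servo_tool(
  plan=[
    [[-10, 0, 0, 0, 0], [-24, 0, 0, 0, 0], [-36, 0, 0, 0, 0], [-33.4, 24.3, 0, -10, 0], [-27, 47.9, 0, -20, 0], [-16.7, 70, 0, -30, 0], [-2.7, 90, 0, -40, 0], [12, 103.3, 0, -48.3, 0], [12, 103.3, 0, -48.3, 0]],
  ],
)

```text
time_s: 10.78
tool_pos: [0.4553, -0.0123, 0.0264]
eef_rot: [-180.0, -0.0, 4.1]
contact_force: [0.2, 0.3, -0.9]
grip_width: 0.0079
finger_force: 58.6
```

```bash
cat >> h.py <<'E'
def look(name,z,c0=(.594,-.002)):
    M=T(); kw=cam('wrist',M); i=camera('wrist'); cv2.imwrite(name,i)
    h=cv2.cvtColor(i,cv2.COLOR_BGR2HSV); w=((h[...,1]<60)&(h[...,2]>150)).astype(np.uint8)
    n,_,st,ce=cv2.connectedComponentsWithStats(w); P=[]
    for k in range(1,n):
        a,b,ww,hh,ar=st[k]
        if 120<ar<900 and .75<ww/hh<1.35 and ar>.65*ww*hh and b>0:
            q=ray(kw,ce[k],z)[:2]
            if abs(np.linalg.norm(q-c0)-.034)<.005: P.append(ce[k])
    Q=np.array([ray(kw,p,z) for p in P]); d=Q[:,:2]-c0
    print('pix',np.round(P,1).tolist(),'ang',np.round(np.degrees(np.arctan2(d[:,1],d[:,0]))%360,1),'r',np.round(np.linalg.norm(d,axis=1)*1e3,1))
    print('in tool',np.round((np.linalg.inv(M)@np.c_[Q,np.ones(len(Q))].T).T[:,:2]*1e3,1).tolist())
    if len(P)>2: print(dots(i,kw,P,z)[:3])
E
python3 -c "
from h import *
tq((.594,-.002)); look('pics/w7.png',.0558); print(state()['joint_positions'])"
```

```text
t 10.775 r 139.1 ang -175.8 yaw [-1.80e+02 -5.00e-02  4.14e+00] Ftool [ 0.23 -0.31  0.92] M [ 0.073 -0.012  0.018] tau -0.043 +Mz -0.025Traceback (most recent call last):
  File "<string>", line 3, in <module>
    tq((.594,-.002)); look('pics/w7.png',.0558); print(state()['joint_positions'])
                      ~~~~^^^^^^^^^^^^^^^^^^^^^
  File "h.py", line 39, in look
    Q=np.array([ray(kw,p,z) for p in P]); d=Q[:,:2]-c0
                                            ~^^^^^^
IndexError: too many indices for array: array is 1-dimensional, but 2 were indexed
```

>>> servo_tool(
  plan=[
    [[7, 0, 0, 0, 0], [13, 0, 0, 0, 0], [13, 0, 0, 0, 0]],
  ],
)

```text
time_s: 11.2
tool_pos: [0.4691, -0.0102, 0.0262]
eef_rot: [180.0, -0.0, 4.3]
contact_force: [-0.1, -0.2, -0.2]
grip_width: 0.0077
finger_force: 58.6
```

```bash
python3 -c "
from h import *
tq((.594,-.002)); look('pics/w8.png',.0558); print(state()['joint_positions'])"
```

```text
t 11.2 r 125.1 ang -176.3 yaw [ 1.80e+02 -3.00e-02  4.35e+00] Ftool [-0.11  0.23  0.19] M [0.02  0.036 0.015] tau 0.029 +Mz 0.044
pix [[238.4, 16.3], [419.7, 16.8], [328.8, 57.6]] ang [138.2 229.5 183.6] r [34.3 33.8 33.9]
in tool [[101.4, -23.4], [101.3, 25.2], [91.3, 0.9]]
(array([ 0.59451737, -0.00161501]), np.float64(0.03440085505592892), np.float64(4.246830504609771))
[ -7.76461742   8.70374145   6.139591   120.8132892   -1.19975442
  50.54488368 -86.60362089]
```

>>> servo_tool(
  plan=[
    [[0, 0.8, 0, 0, 0], [5, 0.8, 0, 0, 0], [9, 0.8, 0, 0, 0], [13, 0.8, 0, 0, 0], [17, 0.8, 0, 0, 0], [21, 0.8, 0, 0, 0], [21, 0.8, 0, 0, 0]],
  ],
)

```text
time_s: 12.12
tool_pos: [0.4897, -0.0101, 0.0261]
eef_rot: [180.0, -0.0, 4.3]
contact_force: [-0.1, 0.1, -0.7]
grip_width: 0.0083
finger_force: 58.6
```

```bash
python3 -c "
from h import *
tq((.594,-.002)); look('pics/w9.png',.0558)"
```

```text
t 12.125 r 104.6 ang -175.6 yaw [ 1.7999e+02 -1.0000e-02  4.3100e+00] Ftool [-0.14 -0.09  0.74] M [-0.003 -0.024  0.021] tau -0.009 +Mz 0.012
pix [[237.4, 98.1], [409.0, 98.5], [323.2, 135.3]] ang [138.3 229.3 183.6] r [34.4 33.8 34. ]
in tool [[80.8, -24.9], [80.7, 23.7], [70.7, -0.6]]
(array([ 0.59436562, -0.00159048]), np.float64(0.03435554022922176), np.float64(4.227196003081845))
```

>>> servo_tool(
  plan=[
    [[1, -14.5, 0.2, 8, 0], [4, -28.7, 0.4, 16, 0], [9, -42.3, 0.5, 24, 0], [9, -42.3, 0.5, 24, 0], [9, -42.3, 0.5, 24, 0]],
  ],
)

```text
time_s: 12.8
tool_pos: [0.4949, 0.0326, 0.0256]
eef_rot: [-180.0, 0.0, -19.6]
contact_force: [0.3, -0.3, -1.1]
grip_width: 0.0075
finger_force: 58.7
```

```bash
python3 -c "
from h import *
tq((.594,-.002)); tq((.594,-.002));tq((.594,-.002));"
```

```text
t 12.8 r 104.9 ang 160.7 yaw [-1.800e+02  1.000e-02 -1.956e+01] Ftool [0.36 0.24 1.09] M [-0.027 -0.021  0.001] tau 0.025 +Mz 0.026
t 12.8 r 104.9 ang 160.7 yaw [-1.800e+02  1.000e-02 -1.956e+01] Ftool [0.36 0.24 1.09] M [-0.027 -0.021  0.001] tau 0.025 +Mz 0.026
t 12.8 r 104.9 ang 160.7 yaw [-1.800e+02  1.000e-02 -1.956e+01] Ftool [0.36 0.24 1.09] M [-0.027 -0.021  0.001] tau 0.025 +Mz 0.026
```

>>> servo_tool(
  plan=[
    [[0.3, -7.2, 0.1, 4, 0], [1, -14.5, 0.2, 8, 0], [1, -14.5, 0.2, 8, 0], [1, -14.5, 0.2, 8, 0]],
  ],
)

```text
time_s: 13.3
tool_pos: [0.5006, 0.0454, 0.0253]
eef_rot: [180.0, 0.0, -27.6]
contact_force: [-1.7, -1.9, -0.4]
grip_width: 0.0077
finger_force: 58.9
```

```bash
python3 -c "
from h import *
tq((.594,-.002)); look('pics/w10.png',.0552)"
```

```text
t 13.3 r 104.7 ang 153.1 yaw [ 1.7997e+02  2.0000e-02 -2.7630e+01] Ftool [-0.64  2.49  0.41] M [-0.357  0.179 -0.128] tau 0.26 +Mz 0.132
pix [[414.5, 90.1], [242.8, 104.2], [330.8, 134.1]] ang [201.7 111.2 156.3] r [34.  34.4 34.1]
in tool [[82.6, 24.4], [78.8, -24.0], [70.7, 1.0]]
(array([ 0.59434685, -0.00181942]), np.float64(0.0343752651937205), np.float64(21.822309883050924))
```

>>> servo_tool(
  plan=[
    [[0.1, -3.6, 0, 2, 0], [0.3, -7.2, 0.1, 4, 0], [0.6, -10.9, 0.1, 6, 0], [0.6, -10.9, 0.1, 6, 0], [0.6, -10.9, 0.1, 6, 0]],
  ],
)

```text
time_s: 13.98
tool_pos: [0.5063, 0.0551, 0.0252]
eef_rot: [180.0, 0.0, -33.7]
contact_force: [-1.3, -2.3, -0.9]
grip_width: 0.008
finger_force: 58.9
```

```bash
python3 -c "
from h import *
tq((.594,-.002))"
```

```text
t 13.975 r 104.6 ang 146.9 yaw [ 1.7998e+02  1.0000e-02 -3.3660e+01] Ftool [0.21 2.58 0.91] M [-0.487  0.269 -0.251] tau 0.27 +Mz 0.019
```

>>> servo_tool(
  plan=[
    [[0.1, -3.6, 0, 2, 0], [0.3, -7.2, 0.1, 4, 0], [0.6, -10.9, 0.1, 6, 0], [0.6, -10.9, 0.1, 6, 0], [0.6, -10.9, 0.1, 6, 0]],
  ],
)

```text
time_s: 14.6
tool_pos: [0.513, 0.0641, 0.0252]
eef_rot: [-180.0, 0.0, -39.6]
contact_force: [-2.1, -2.1, -0.9]
grip_width: 0.0077
finger_force: 58.9
```

```bash
python3 -c "
from h import *
tq((.594,-.002)); print(state()['joint_positions'])"
```

```text
t 14.6 r 104.5 ang 140.8 yaw [-180.      0.    -39.65] Ftool [-0.26  2.95  0.89] M [-0.404  0.162 -0.116] tau 0.309 +Mz 0.193
[ -17.57992517   14.0340172     8.30317349  114.51682186   -2.56448511
   51.61680608 -137.57762716]
```

>>> servo_tool(
  plan=[
    [[0.1, -3.6, 0, 2, 0], [0.3, -7.2, 0.1, 4, 0], [0.6, -10.9, 0.1, 6, 0], [0.6, -10.9, 0.1, 6, 0], [0.6, -10.9, 0.1, 6, 0]],
  ],
)

```text
time_s: 15.22
tool_pos: [0.5208, 0.0724, 0.0252]
eef_rot: [-180.0, -0.0, -45.7]
contact_force: [-1.0, -2.0, -1.9]
grip_width: 0.008
finger_force: 58.8
```

```bash
python3 -c "
from h import *
tq((.594,-.002)); look('pics/w11.png',.0547)"
```

```text
t 15.225 r 104.4 ang 134.5 yaw [-1.7996e+02 -2.0000e-02 -4.5660e+01] Ftool [0.74 2.13 1.9 ] M [-0.293  0.214 -0.109] tau 0.222 +Mz 0.114
pix [[415.8, 93.9], [244.3, 101.8], [331.2, 134.7]] ang [181.8  91.4 136.5] r [34.1 34.5 34.2]
in tool [[81.3, 24.8], [79.2, -23.8], [70.2, 0.9]]
(array([ 0.59436137, -0.00198413]), np.float64(0.034462070932333194), np.float64(1.892802572666281))
```

>>> servo_tool(
  plan=[
    [[-10, 0, 0, 0, 0], [-24, 0, 0, 0, 0], [-36, 0, 0, 0, 0], [-33.5, 24.3, 0, -10, 0], [-27.2, 47.9, 0, -20, 0], [-16.8, 70, 0, -30, 0], [-2.8, 90, 0, -40, 0], [9.6, 103.1, 0, -47.5, 0], [19.1, 92.7, 0, -47.5, 0], [19.1, 92.7, 0, -47.5, 0]],
  ],
)

```text
time_s: 16.52
tool_pos: [0.4692, -0.0049, 0.0256]
eef_rot: [-180.0, -0.1, 1.8]
contact_force: [0.2, -0.1, -0.8]
grip_width: 0.0079
finger_force: 58.7
```

```bash
python3 -c "
from h import *
tq((.594,-.002)); look('pics/w12.png',.0547)"
```

```text
t 16.525 r 124.9 ang -178.7 yaw [-1.7997e+02 -1.2000e-01  1.7900e+00] Ftool [0.16 0.12 0.85] M [0.007 0.023 0.015] tau 0.014 +Mz 0.029
pix [[238.2, 18.7], [417.9, 18.6], [328.0, 59.5]] ang [135.9 226.8 181.2] r [34.4 33.8 34. ]
in tool [[101.0, -23.7], [101.0, 24.9], [90.9, 0.6]]
(array([ 0.59427247, -0.00158078]), np.float64(0.03429684286946107), np.float64(1.8720672886083298))
```

Same offset as before, so I use the same insertion.

>>> servo_tool(
  plan=[
    [[0, 0.6, 0, 0, 0], [5, 0.6, 0, 0, 0], [9, 0.6, 0, 0, 0], [13, 0.6, 0, 0, 0], [17, 0.6, 0, 0, 0], [20.5, 0.6, 0, 0, 0], [20.5, 0.6, 0, 0, 0]],
  ],
)

```text
time_s: 17.45
tool_pos: [0.4883, -0.0062, 0.0251]
eef_rot: [180.0, -0.0, 1.8]
contact_force: [-1.4, -0.1, -1.0]
grip_width: 0.0076
finger_force: 58.7
```

>>> servo_tool(
  plan=[
    [[0.1, -3.6, 0, 2, 0], [0.3, -7.2, 0.1, 4, 0], [0.6, -10.9, 0.1, 6, 0], [0.6, -10.9, 0.1, 6, 0], [0.6, -10.9, 0.1, 6, 0]],
  ],
)

```text
time_s: 18.08
tool_pos: [0.4879, 0.004, 0.0249]
eef_rot: [180.0, 0.0, -4.2]
contact_force: [-0.8, -2.5, -0.6]
grip_width: 0.0076
finger_force: 58.9
```

```bash
python3 -c "
from h import *
tq((.594,-.002));look('pics/w13.png',.0547)"
```

```text
t 18.075 r 106.2 ang 176.8 yaw [ 1.7997e+02  3.0000e-02 -4.2100e+00] Ftool [-0.58  2.56  0.63] M [-0.554  0.194 -0.153] tau 0.271 +Mz 0.117
pix [[413.5, 82.7], [241.4, 100.9], [330.3, 129.0]] ang [226.6 135.6 180.9] r [33.8 34.4 34. ]
in tool [[84.8, 24.5], [80.0, -24.0], [72.4, 1.3]]
(array([ 0.59447919, -0.0016277 ]), np.float64(0.03444074654351353), np.float64(1.506482514237064))
```

>>> servo_tool(
  plan=[
    [[0.1, -3.6, 0, 2, 0], [0.3, -7.2, 0.1, 4, 0], [0.3, -7.2, 0.1, 4, 0], [0.3, -7.2, 0.1, 4, 0]],
  ],
)

```text
time_s: 18.62
tool_pos: [0.4888, 0.0117, 0.0248]
eef_rot: [180.0, 0.0, -8.2]
contact_force: [-2.4, -2.3, -1.2]
grip_width: 0.0077
finger_force: 58.9
```

```bash
python3 -c "
from h import *
tq((.594,-.002));look('pics/w14.png',.0547)"
```

```text
t 18.625 r 106.1 ang 172.6 yaw [ 1.7999e+02  4.0000e-02 -8.1700e+00] Ftool [-2.08  2.58  1.24] M [-0.438  0.334 -0.154] tau 0.271 +Mz 0.117
pix [[414.2, 84.0], [242.0, 100.3], [330.6, 129.4]] ang [222.  131.  176.3] r [33.8 34.4 34. ]
in tool [[84.4, 24.6], [80.1, -23.8], [72.2, 1.3]]
(array([ 0.59445566, -0.00165933]), np.float64(0.03440047960922833), np.float64(-3.059609287924369))
```

>>> servo_tool(
  plan=[
    [[0.1, -3.6, 0, 2, 0], [0.3, -7.2, 0.1, 4, 0], [0.3, -7.2, 0.1, 4, 0], [0.3, -7.2, 0.1, 4, 0]],
  ],
)

```text
time_s: 19.18
tool_pos: [0.49, 0.0185, 0.0246]
eef_rot: [180.0, 0.0, -12.2]
contact_force: [-2.8, -2.9, -0.7]
grip_width: 0.0079
finger_force: 59.1
```

```bash
python3 -c "
from h import *
tq((.594,-.002));look('pics/w15.png',.0547)"
```

```text
t 19.175 r 106.0 ang 168.8 yaw [ 1.7997e+02  5.0000e-02 -1.2180e+01] Ftool [-2.16  3.42  0.68] M [-0.744  0.556 -0.226] tau 0.359 +Mz 0.133
pix [[414.8, 81.9], [242.8, 102.5], [331.9, 129.5]] ang [219.2 128.4 173.7] r [33.9 34.4 34. ]
in tool [[84.9, 24.6], [79.5, -23.7], [72.2, 1.6]]
(array([ 0.59432983, -0.00168011]), np.float64(0.03431055231732253), np.float64(-5.762919613003486))
```

>>> servo_tool(
  plan=[
    [[0.1, -3.6, 0, 2, 0], [0.3, -7.2, 0.1, 4, 0], [0.3, -7.2, 0.1, 4, 0], [0.3, -7.2, 0.1, 4, 0]],
  ],
)

```text
time_s: 19.73
tool_pos: [0.4916, 0.0253, 0.0244]
eef_rot: [179.9, 0.1, -16.2]
contact_force: [-3.2, -3.9, -1.7]
grip_width: 0.0078
finger_force: 59.5
```

```bash
python3 -c "
from h import *
tq((.594,-.002));look('pics/w16.png',.0547)"
```

```text
t 19.725 r 106.0 ang 165.1 yaw [ 1.7995e+02  7.0000e-02 -1.6220e+01] Ftool [-1.93  4.66  1.66] M [-0.892  0.673 -0.348] tau 0.49 +Mz 0.142
pix [[415.5, 79.6], [243.8, 104.5], [333.5, 129.4]] ang [216.5 125.9 171.1] r [33.9 34.3 34.1]
in tool [[85.4, 24.6], [78.8, -23.5], [72.1, 1.9]]
(array([ 0.59422599, -0.00173038]), np.float64(0.03425134184214116), np.float64(-8.43305495540872))
```

>>> servo_tool(
  plan=[
    [[0.1, -3.6, 0, 2, 0], [0.3, -7.2, 0.1, 4, 0], [0.3, -7.2, 0.1, 4, 0], [0.3, -7.2, 0.1, 4, 0]],
  ],
)

```text
time_s: 20.27
tool_pos: [0.4934, 0.0316, 0.0242]
eef_rot: [179.9, 0.1, -20.2]
contact_force: [-5.2, -5.9, 0.2]
grip_width: 0.0079
finger_force: 60.0
```

```bash
python3 -c "
from h import *
tq((.594,-.002));look('pics/w17.png',.0547)"
```

```text
t 20.275 r 106.0 ang 161.5 yaw [ 1.7989e+02  1.1000e-01 -2.0250e+01] Ftool [-2.88  7.32 -0.21] M [-1.113  0.776 -0.41 ] tau 0.766 +Mz 0.356
pix [[186.5, 18.6], [415.6, 75.5], [244.3, 107.1], [335.0, 128.5]] ang [ 79.1 214.6 123.9 169.1] r [34.6 33.9 34.3 34.1]
in tool [[100.3, -37.4], [86.4, 24.5], [78.1, -23.3], [72.3, 2.3]]
(array([ 0.59432442, -0.00174475]), np.float64(0.034320057447611865), np.float64(-10.396262273389029))
```

>>> servo_tool(
  plan=[
    [[0.1, -3.6, 0, 2, 0], [0.3, -7.2, 0, 4, 0], [0.3, -7.2, 0, 4, 0], [0.3, -7.2, 0, 4, 0]],
  ],
)

```text
time_s: 20.82
tool_pos: [0.4957, 0.0378, 0.024]
eef_rot: [179.8, 0.1, -24.3]
contact_force: [-5.6, -6.8, 0.0]
grip_width: 0.0076
finger_force: 60.5
```

```bash
cat >> h.py <<'E'
def avg(n=5,c=(.5943,-.0018)):
    A=[]
    for k in range(n):
        s=state(); r=np.array(s['tool_pos'])[:2]-c; f=s['contact_force']; t=r[0]*f[1]-r[1]*f[0]
        A.append([*(T()[:3,:3].T@f),s['moment'][2],t,t+s['moment'][2]]); camera('wrist')
    print('t',state()['time_s'],'Ftool,Mz,tau,sum',np.round(np.mean(A,0),3),'sd',np.round(np.std(A,0),3),'yaw',state()['eef_rot'][2])
E
python3 -c "
from h import *
avg();look('pics/w18.png',.0545)
i=cv2.imread('pics/w18.png'); o=outline_of('wrist','bar')[0]; M=T(); c,d,a,_,_=barfit(o['pixels'],cam('wrist'),M[2,3]+.0185); print('bar yaw',a,o['p'])"
```

```text
t 21.075 Ftool,Mz,tau,sum [-2.241  7.787 -0.474 -0.483  0.817  0.334] sd [0.276 0.575 0.414 0.032 0.061 0.048] yaw -24.280673842900075
pix [[184.5, 22.7], [415.5, 72.0], [244.8, 109.3], [336.0, 127.7]] ang [ 76.7 212.4 121.6 166.9] r [34.7 33.9 34.3 34. ]
in tool [[99.2, -38.1], [87.2, 24.3], [77.4, -23.3], [72.5, 2.5]]
(array([ 0.59441093, -0.00181709]), np.float64(0.034384057628714854), np.float64(-12.657499280974257))
bar yaw 65.8009482564605 0.19
```

View pics/w18.png

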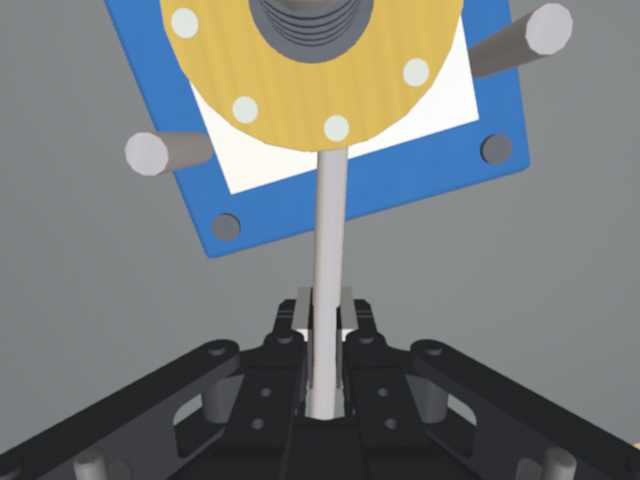

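w18 shows the bar still in the hole, with its rim entry at (332,150) and the dot at (336,128). It is tilted in the pads and probably not at full depth. I'll ease off, grip harder, feed it in to find the bottom, then carry on.

>>> servo_tool(
  plan=[
    [[0.3, 7.2, 0, -4, 0], [1, 14.5, 0, -8, 0], [1.6, 18, 0, -10, 0], [3.5, 18, 0, -10, 0], [5, 18, 0, -10, 0], [6.5, 18, 0, -10, 0], [6.5, 18, 0, -10, 0]],
  ],
  grip_force=110,
)

```text
time_s: 22.05
tool_pos: [0.4961, 0.0209, 0.0246]
eef_rot: [-180.0, -0.0, -14.2]
contact_force: [-0.8, 1.4, -1.3]
grip_width: 0.0066
finger_force: 107.5
```

```bash
python3 -c "
from h import *
avg(3);tq((.5943,-.0018));look('pics/w19.png',.0545)
i=cv2.imread('pics/w19.png')
for v in (165,190,215,240,265): 
    g=cv2.Sobel(cv2.cvtColor(i,cv2.COLOR_BGR2HSV)[...,1].astype(np.float32),-1,1,0)[v,295:360]; print(v,295+g.argmin(),295+g.argmax())"
```

```text
t 22.2 Ftool,Mz,tau,sum [-0.591 -1.179  0.938  0.106 -0.12  -0.014] sd [0.446 0.045 0.261 0.011 0.004 0.014] yaw -14.168099925016797
t 22.2 r 100.8 ang 167.0 yaw [-1.7998e+02 -2.0000e-02 -1.4170e+01] Ftool [-1.25 -0.73  1.25] M [ 0.3   -0.001  0.092] tau -0.076 +Mz 0.016
pix [[190.3, 21.0], [405.8, 111.4], [235.8, 115.5], [321.5, 149.7]] ang [ 76.7 212.  121.4 166.5] r [34.8 33.9 34.5 34.1]
in tool [[100.0, -36.7], [77.1, 22.6], [75.9, -26.0], [66.4, -1.5]]
(array([ 0.59435952, -0.00166855]), np.float64(0.034386516350518134), np.float64(-12.823299256387926))
165 351 300
190 309 340
215 310 339
240 338 311
265 338 311
```

>>> servo_tool(
  plan=[
    [[0, -1, 0, 0, 0], [1.5, -1.5, 0, 0, 0], [3, -1.5, 0, 0, 0], [3, -1.5, 0, 0, 0]],
  ],
)

```text
time_s: 22.75
tool_pos: [0.4964, 0.0211, 0.0236]
eef_rot: [179.9, 0.3, -14.2]
contact_force: [-6.6, 0.6, 0.6]
grip_width: 0.0065
finger_force: 107.8
```

```bash
python3 -c "
from h import *
avg(3);tq((.5943,-.0018))"
```

```text
t 22.9 Ftool,Mz,tau,sum [-6.619  0.534 -1.143 -0.058  0.041 -0.017] sd [0.202 0.36  0.669 0.019 0.036 0.055] yaw -14.21271117734843
t 22.9 r 100.5 ang 166.8 yaw [179.91   0.32 -14.21] Ftool [-6.17 -0.22 -0.2 ] M [ 0.182  1.15  -0.088] tau -0.034 +Mz -0.122
```

>>> servo_tool(
  plan=[
    [[-2.5, 0, 0.3, 0, 0], [-4.7, 0, 0.3, 0, 0], [-4.4, -7.2, 0.3, 4, 0], [-3.7, -14.4, 0.3, 8, 0], [-3.1, -17.9, 0.3, 10, 0], [-3.1, -17.9, 0.3, 10, 0]],
  ],
)

```text
time_s: 23.65
tool_pos: [0.4997, 0.0363, 0.024]
eef_rot: [179.8, 0.0, -24.4]
contact_force: [-3.3, -6.1, 0.4]
grip_width: 0.0063
finger_force: 108.1
```

```bash
python3 -c "
from h import *
avg(4);tq((.5943,-.0018));look('pics/w20.png',.0545)"
```

```text
t 23.85 Ftool,Mz,tau,sum [-0.482  6.382 -0.623 -0.323  0.648  0.325] sd [0.089 0.464 0.204 0.015 0.047 0.06 ] yaw -24.358245019103283
t 23.85 r 102.0 ang 158.1 yaw [ 1.798e+02  3.000e-02 -2.436e+01] Ftool [ 0.66  6.16 -0.12] M [-1.139  0.603 -0.306] tau 0.631 +Mz 0.325
pix [[185.7, 36.2], [412.3, 92.0], [242.9, 122.8], [332.5, 143.7]] ang [ 75.  210.4 119.8 164.9] r [34.6 34.  34.4 34.1]
in tool [[96.0, -38.1], [82.1, 23.8], [73.8, -24.1], [68.0, 1.6]]
(array([ 0.59431905, -0.00178366]), np.float64(0.034359471221438134), np.float64(-14.56537897212889))
```

>>> servo_tool(
  plan=[
    [[0.1, -3.6, 0, 2, 0], [0.3, -7.2, 0, 4, 0], [0.3, -7.2, 0, 4, 0]],
  ],
)

```text
time_s: 24.28
tool_pos: [0.5025, 0.0423, 0.0238]
eef_rot: [179.7, 0.1, -28.4]
contact_force: [-4.3, -5.8, 1.7]
grip_width: 0.0066
finger_force: 108.2
```

```bash
python3 -c "
from h import *
avg(6);look('pics/w21.png',.0542)"
```

```text
t 24.575 Ftool,Mz,tau,sum [-0.684  7.538 -1.328 -0.312  0.763  0.451] sd [0.351 0.354 0.469 0.021 0.036 0.044] yaw -28.368741817928477
pix [[184.7, 38.3], [412.1, 90.5], [243.0, 124.0], [333.0, 143.6]] ang [ 71.8 207.3 116.6 161.8] r [34.7 34.  34.4 34.1]
in tool [[95.5, -38.6], [82.4, 23.7], [73.4, -24.2], [68.0, 1.6]]
(array([ 0.59437706, -0.00181059]), np.float64(0.03443087069210828), np.float64(-17.726039952893192))
```

>>> servo_tool(
  plan=[
    [[0.1, -3.6, 0, 2, 0], [0.3, -7.2, 0, 4, 0], [0.3, -7.2, 0, 4, 0]],
  ],
)

```text
time_s: 25.0
tool_pos: [0.5056, 0.0482, 0.0237]
eef_rot: [179.7, 0.1, -32.4]
contact_force: [-4.9, -6.9, 1.6]
grip_width: 0.0066
finger_force: 108.3
```

```bash
python3 -c "
from h import *
avg(6);look('pics/w22.png',.0542)"
```

```text
t 25.3 Ftool,Mz,tau,sum [-0.514  8.566 -1.422 -0.337  0.868  0.531] sd [0.477 0.336 0.292 0.016 0.034 0.046] yaw -32.376753386171494
pix [[183.3, 40.4], [411.9, 89.0], [243.0, 125.2], [333.3, 143.5]] ang [ 68.6 204.1 113.4 158.6] r [34.8 34.  34.5 34.1]
in tool [[94.9, -38.9], [82.7, 23.5], [73.0, -24.2], [68.0, 1.7]]
(array([ 0.59439876, -0.00177728]), np.float64(0.034424042248811584), np.float64(-20.869789541705813))
```

>>> servo_tool(
  plan=[
    [[0.1, -3.6, 0, 2, 0], [0.3, -7.2, 0, 5, 0], [0.5, -9.0, 0, 7, 0], [0.5, -9.0, 0, 7, 0]],
  ],
)

```text
time_s: 25.85
tool_pos: [0.5108, 0.0561, 0.0237]
eef_rot: [179.7, 0.1, -39.3]
contact_force: [-5.5, -5.8, 0.9]
grip_width: 0.0065
finger_force: 107.9
```

```bash
python3 -c "
from h import *
avg(8);look('pics/w23.png',.0542);print(state()['joint_positions'][6])"
```

```text
t 26.25 Ftool,Mz,tau,sum [-0.543  8.01  -0.9   -0.055  0.807  0.751] sd [0.492 0.218 0.42  0.022 0.02  0.024] yaw -39.298924274586085
pix [[175.7, 48.1], [405.6, 84.6], [238.8, 129.4], [329.7, 143.0]] ang [ 64.6 199.9 109.4 154.5] r [34.7 34.  34.5 34.2]
in tool [[92.9, -41.3], [83.8, 21.6], [71.8, -25.5], [68.0, 0.6]]
(array([ 0.59432438, -0.00181498]), np.float64(0.034386887084846905), np.float64(19.97608835705074))
-136.13071131428086
```

>>> servo_tool(
  plan=[
    [[0, -1.5, 0, 1, 0], [0, -3.0, 0, 2, 0], [0, -3.0, 0, 2, 0]],
  ],
)

```text
time_s: 26.68
tool_pos: [0.5125, 0.0584, 0.0236]
eef_rot: [179.7, 0.1, -41.3]
contact_force: [-4.8, -6.2, 1.4]
grip_width: 0.0063
finger_force: 107.9
```

```bash
python3 -c "
from h import *
avg(8);look('pics/w24.png',.0542)"
```

```text
t 27.075 Ftool,Mz,tau,sum [ 9.000e-03  8.042e+00 -1.055e+00 -1.000e-03  8.130e-01  8.120e-01] sd [0.36  0.376 0.576 0.015 0.038 0.04 ] yaw -41.278929132307084
pix [[174.1, 50.3], [404.5, 83.4], [238.3, 130.6], [329.2, 143.0]] ang [ 63.4 198.7 108.1 153.2] r [34.7 34.  34.5 34.2]
in tool [[92.3, -41.8], [84.0, 21.3], [71.4, -25.7], [68.0, 0.4]]
(array([ 0.59436175, -0.00180234]), np.float64(0.03439690866906193), np.float64(18.77237879808248))
```

>>> servo_tool(
  plan=[
    [[0.2, 5, 0, -4, 0], [0.5, 10, 0, -9, 0], [1.1, 14.9, 0, -13, 0], [-3.7, 16.2, 0, -14, 0], [-13.4, 18.8, 0, -14, 0], [-23, 21.4, 0, -14, 0], [-32.7, 24, 0, -14, 0], [-42.4, 26.6, 0, -14, 0], [-42.4, 26.6, 0, -14, 0]],
  ],
)

```text
time_s: 28.25
tool_pos: [0.4645, 0.0703, 0.0244]
eef_rot: [-180.0, 0.0, -27.1]
contact_force: [0.1, -0.0, -0.6]
grip_width: 0.0064
finger_force: 107.8
```

```bash
python3 -c "
from h import *
avg(2);tq((.5943,-.0018));print(T()[:3,3]);
kw=cam('scene');i=camera('scene')
hsv=cv2.cvtColor(i,cv2.COLOR_BGR2HSV)
o=outline_of('wrist','bar'); print(len(o)); 
for q in o[:1]: print(q['p'],q['pixel'],barfit(q['pixels'],cam('wrist'),T()[2,3]+.0184),T()[:3,3])
"
```

```text
t 28.35 Ftool,Mz,tau,sum [ 0.489 -0.108  1.157 -0.019 -0.019 -0.037] sd [0.373 0.072 0.525 0.002 0.012 0.011] yaw -27.154732474946734
t 28.35 r 147.4 ang 151.0 yaw [-1.7997e+02 -4.0000e-02 -2.7150e+01] Ftool [0.32 0.02 0.75] M [ 0.018 -0.008 -0.055] tau 0.001 +Mz -0.054
[0.46545851 0.06971021 0.0245445 ]
1
0.78 [323.2, 234.3] (array([0.49519179, 0.05472077]), array([ 0.88650008, -0.46272843]), np.float64(-27.563309048352142), np.float64(-0.07227900793316383), np.float64(0.05130112190896822)) [0.46558297 0.06936144 0.02447003]
```

>>> servo_tool(
  plan=[
    [[0, 0, -45, 0, 0], [0, 0, -90, 0, 0], [24, 36, -92, -4, 0], [52, 77, -92, -9, 0], [80, 118, -92, -14, 0], [108, 159, -92, -19, 0], [135, 200, -92, -24, 0], [163, 241, -92, -29, 0], [185, 273, -92, -30.5, 0], [193, 285, -80, -30.5, 0], [193, 285, -55, -30.5, 0], [193, 285, -55, -30.5, 0]],
  ],
)

```text
time_s: 29.95
tool_pos: [0.5047, -0.2701, 0.0765]
eef_rot: [-179.8, 0.3, 3.3]
contact_force: [0.1, 0.7, -0.5]
grip_width: 0.0063
finger_force: 107.8
```

```bash
python3 -c "
from h import *
M=T();print(M[:3,3],state()['eef_rot'],state()['time_s'])
kw=cam('wrist',M);i=camera('wrist');cv2.imwrite('pics/w25.png',i)
o=outline_of('wrist','bar')[0];print(barfit(o['pixels'],kw,M[2,3]+.0184))
h=cv2.cvtColor(i,cv2.COLOR_BGR2HSV); red=((h[...,0]<8)|(h[...,0]>172))&(h[...,1]>150)&(h[...,2]>80)
v,u=np.nonzero(red[:300]);print(u.min(),u.max(),v.min(),v.max())
for r in range(100,300,25):
  q=np.nonzero(red[r])[0]; print(r,q[[0,-1]] if len(q) else None)
"
```

```text
[ 0.50473973 -0.27014332  0.07653758] [-179.82402403    0.29489291    3.33866513] 29.95
(array([ 0.53791003, -0.26803373]), array([0.99829199, 0.0584217 ]), np.float64(3.3492238491083235), np.float64(-0.07174039748318617), np.float64(0.051462841212063556))
282 639 0 299
100 None
125 None
150 [285 375]
175 [283 379]
200 [287 372]
225 [287 371]
250 [288 370]
275 [288 369]
```

View pics/w25.png

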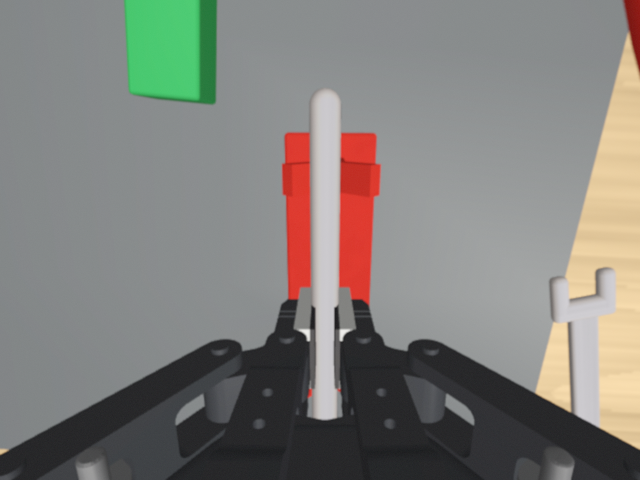

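The bar is over the rack: bar at column 325, V block centre at about 331, so it needs roughly 2 mm to the right and is still settling.

>>> servo_tool(
  plan=[
    [[0, 0, 15, 0, 0], [0, 0, 25, 0, 0], [0, 0, 25, 0, 0], [0, 0, 25, 0, 0]],
  ],
)

```text
time_s: 30.55
tool_pos: [0.5066, -0.2724, 0.0545]
eef_rot: [180.0, -0.0, 3.3]
contact_force: [0.1, -0.4, -0.4]
grip_width: 0.0061
finger_force: 107.8
```

```bash
python3 -c "
from h import *
M=T();print(M[:3,3],state()['eef_rot'],state()['time_s'])
print('target in tool mm',(np.linalg.inv(M)@[.507,-.272,.0268,1])*1000)
"
```

```text
[ 0.50661476 -0.27240137  0.05445636] [ 1.79989651e+02 -1.07268698e-02  3.29677206e+00] 30.55
target in tool mm [ 4.02507093e-01 -3.83544769e-01  2.76563652e+01  1.00000000e+03]
```

>>> servo_tool(
  plan=[
    [[0.4, -0.4, 12, 0, 0], [0.4, -0.4, 20, 0, 0], [0.4, -0.4, 25, 0, 0], [0.4, -0.4, 27.5, 0, 0], [0.4, -0.4, 27.5, 0, 0]],
  ],
)

```text
time_s: 31.18
tool_pos: [0.5068, -0.2724, 0.027]
eef_rot: [180.0, -0.0, 3.3]
contact_force: [-0.7, -1.1, -1.0]
grip_width: 0.0064
finger_force: 108.2
```

>>> servo_tool(
  plan=[
    [[0, 0, 0, 0, 0.3], [0, 0, 0, 0, 0.7], [0, 0, 0, 0, 1], [0, 0, 0, 0, 1], [0, 0, 0, 0, 1], [0, 0, -20, 0, 1], [0, 0, -50, 0, 1], [0, 0, -90, 0, 1], [0, 0, -140, 0, 1], [0, 0, -190, 0, 1], [-20, 30, -205, 0, 1], [-20, 30, -205, 0, 1]],
  ],
)

```text
time_s: 32.67
tool_pos: [0.4875, -0.307, 0.2355]
eef_rot: [179.8, -0.2, 3.0]
contact_force: [0.1, 0.5, -0.1]
grip_width: 0.0855
finger_force: 0.0
```

```bash
python3 -c "
from h import *
print(state()['time_s'],T()[:3,3])
kw=cam('wrist');i=camera('wrist');cv2.imwrite('pics/w26.png',i)
for o in outline_of('wrist','bar')[:2]:print(o['p'],o['pixel'],barfit(o['pixels'],kw))
for n in ['scene','side']:
  i=camera(n);cv2.imwrite(f'pics/{n}9.png',i);j=cv2.imread(f'pics/{n}0.png')
  for o in outline_of(n,'bar')[:2]:print(n,o['p'],o['pixel'],barfit(o['pixels'],cam(n)))
  d=(np.abs(i.astype(int)-j).sum(2)>120).astype(np.uint8);m,_,st,ce=cv2.connectedComponentsWithStats(d)
  print([(s.tolist()) for s in st[1:] if s[4]>15])
"
```

```text
32.675 [ 0.48745377 -0.30696842  0.23553763]
scene 0.67 [209.5, 226.2] (array([ 0.51393865, -0.27000135]), array([0.99810016, 0.06161234]), np.float64(3.5323640884842438), np.float64(-0.08714187909460583), np.float64(0.07316189457710631))
[[263, 0, 58, 32, 857], [330, 0, 13, 10, 93], [262, 14, 72, 227, 8019], [147, 31, 75, 119, 3744], [297, 282, 36, 13, 87]]
side 0.7 [318.0, 311.7] (array([ 0.50637346, -0.27044514]), array([0.99861706, 0.05257347]), np.float64(3.01362725568504), np.float64(-0.08436285991629687), np.float64(0.0830607966328636))
[[0, 0, 32, 25, 580], [66, 0, 14, 5, 42], [189, 0, 32, 14, 180], [226, 0, 110, 264, 9638], [325, 0, 31, 120, 1985], [344, 0, 69, 141, 5085], [4, 30, 14, 7, 51], [12, 68, 14, 36, 76], [89, 71, 12, 6, 29], [91, 121, 10, 20, 106], [24, 133, 6, 12, 26], [321, 132, 15, 12, 44], [393, 141, 10, 17, 87], [349, 143, 8, 17, 79], [26, 154, 7, 6, 16], [111, 179, 5, 16, 32], [93, 185, 5, 12, 26], [320, 216, 5, 8, 35], [341, 236, 7, 5, 16], [338, 240, 24, 7, 40]]
```

The bar is back in its V blocks: centre (0.506, -0.271), yaw about 3°, matching its original pose. Nothing else has moved.

```bash
python3 -c "
from h import *
print(hand_in())"
```

```text
the job is handed in; nothing more can be done
None
```

Job handed in at about 33 s: I tightened the collar until it took a measured 8.0 N push at the middle of the bar (about 0.81 N m), then put the bar back on its red rack; no verdict came back.

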